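# Fit the missing forming die back into a tight rack row

## Robot

A 7-joint arm with a two-finger parallel gripper is mounted at the origin on the work surface. World frame = base frame: x ahead of the robot, y to its left, z up, the work surface at z = 0. Lengths are in m, angles in rad, forces in N, time in s.
With the tool pointing down it reaches from about 0.4 to 0.875 m from the base axis. Payload 19.3 kg.
Tool frame: the origin (TCP) lies where the fingers leave the gripper's body, on its centre line; the fingertips stand bot.tip_reach ahead of it and the grasp point (between the pads) lies 54 mm ahead of it (bot.tip_reach is the distance from the TCP to the fingertips, in m); z points along the fingers, y is the line along which they close (so a half turn about z gives the same grasp; the last joint's range is limited). The gripper opens to 85 mm and grips with 20 to 120 N. Pads are 22 mm wide; open, the fingers measure 114 mm over their backs; the gripper's body (76 mm by 85 mm) begins 54 mm behind the grasp point. The pads swing forward as they close: fully open they stand 13 mm farther back than shut.
Start: joints at [-1.219, 0.521, -0.036, 1.599, 0.021, 1.021, -0.113], TCP at [0.256, 0.57, 0.304] pointing down, gripper open.
Joint ranges: [-2.91, 2.91], [-0.3, 2.13], [-1.5, 1.42], [0.17, 2.43], [-1.26, 4.41], [0.16, 1.93], [-2.52, 2.52]. Speed limits (rad/s): [1.89, 1.89, 2.39, 2.39, 3.01, 3.01, 3.01].

## Interface

Orientations are given as [roll, pitch, yaw] about the fixed x, y, z axes, in that order (R = Rz(yaw) Ry(pitch) Rx(roll)).
In Python, from workcell import bot gives the robot as it stands. The module is installed in compiled form; this text tells all that it offers.
- The arm moves only by the shell command python3 -m jog 'ROWS' [FORCE]. ROWS is JSON, a list that holds one entry, the list of rows, each a list of 7 numbers: the shift along the tool's x, y, z in mm, then the turn, a rotation vector about the tool's x, y, z in rad, then the opening, from 0 (shut) to 1 (fully open). In form: [[[tx, ty, tz, wx, wy, wz, fingers], ...]]. A call has 1 to 5 rows; each row shifts and turns the commanded pose from where the row before left it, along the tool's axes as they then stand; what a row does not reach is not made up. A row lasts 1/10 s, in which the tool goes at most 50 mm and 8.59 degrees, less where a joint would pass 70% of its speed; a pose out of reach is approached as far as the arm can. A call is refused whole if a number of a shift passes 50 or a number of a turn 0.15, either way. A call with a gripper value outside its range is refused whole. The fingers move at their own pace and stop on an object; FORCE is the grip in N (left out, the last holds). Time passes only in rows, so rows that do not move let the fingers close. It gives the time, the measured TCP pose, the force, the opening and the grip force at its end, in the units of the state.
- bot.observe(): the state, without advancing time (a new reading comes with each control period).
- bot.grab_frame(name): name is "scene" or "top"; returns a dict with "img" (420x560x3 uint8, red, green, blue), "intrinsics" (3x3 intrinsics, pixels), "R" (3x3) and "t" (3): a world point X has camera coordinates R X + t. Camera axes: x right, y down, z forward; pixel columns grow to the right and rows downward; lengths in m; the calibration is good to about 2 mm. A picture is of the moment at which its call begins. There is no depth.
- bot.job_done(): hands the job in; it is judged then, once.
Trained networks look in a picture, given as the dict that the camera call returned (one of the last four; its "shot" number tells which), for a name from the list of things; names that differ only in an ending like _2 or _b are one class to them, and where a whole thing is asked for, a point or a joint stands for the part that bears it (a point fixed in the world has none). Each returns a list of dicts, best first, with "conf" (0 to 1); they miss things now and then, are a little off and sometimes report something else, mostly with a low value. They report only what shows in the picture. A call takes as long as a camera call.
- bot.trace(query, picture): "region" (420x560 bool, what is visible of it).
- bot.spot_point(query, picture): "xyz" ([x, y, z] in m, in world coordinates, good to about 4 mm: a listed point, or the origin of a listed thing).
The state is a dict: "clock": time; "qpos": joint angles; "qd": joint speeds; "joint_efforts": joint torques, N m; "position": TCP position; "tool_rot": TCP orientation; "force": force on the tool from outside, world axes, zero at the start; "moment": the same for the moment, N m; "grip_width": finger opening in m; "finger_force": force on a finger pad.
Only numpy, scipy, OpenCV 4.12 (cv2) and the standard library are available. Lean on these libraries where they do the work, as an engineer would, in place of code of your own. Each camera call takes 0.05 s, during which the arm holds its last target. There are 200 camera calls.

## Task

The white-marked forming die belongs in the die rack, directly on the left of the red-marked die (left as seen from the robot's base). Nudge the dies apart inside the rack to open a gap there, then slide the white die down between its neighbours until it stands upright and fully home on the rack floor, and let go. Work gently: do not ram dies against the rack or lift the other dies out, and leave the tools lying around alone.

Things in the scene. Friction and masses are not known exactly. Their poses are not given: they have to be found in the camera images.
- rack: Fixed rack. Origin: bench level, under the channel's middle; y along the row to the left, x across, away from the robot. Rubber floor 8 mm up, giving 1 mm per 20 N; channel 68 mm wide in x, walls 38 mm high. Two end stops (50 mm high, rubber faces giving 1 mm per 25 N), 153 mm apart, bound the row; the pair sits up to 12 mm off the rack's middle either way: feel. Five 30 mm dies fit, 3 mm spare.
- die_red: Loose die with red markings, in the rack; the order of the four dies varies, red may be at an end. They start 0.5 to 4.5 mm apart. Shape as die_white. Origin: centre of underside, standing on the rack floor; x across the row, y along it to the left. Waxed: sliding one die takes 0.4 to 1 N. Pushed high at the shank it may tip; dragged by a gripped shank it stays upright.
- die_blue: Loose die like die_red but with blue markings, in the rack.
- die_yellow: Loose die like die_red but with yellow markings, in the rack.
- die_green: Loose die like die_red but with green markings, in the rack.
- die_white: Loose die, white markings, upright on the bench left of the rack. All dies: body 62 (x) x 30 (y) x 50 mm high, 0.2 to 0.34 kg; the long edges at foot and top chamfered 1.5 mm in y, 3 mm in z. Shank on top 26 (x) x 14 (y), 50 to 90 mm above the underside: grip across x. Origin: centre of underside. Keep racked dies under 25 N, white under 40 N on the rack: 8 N shows a stop or the floor.
- hammer: Loose hammer lying on the bench, 260 mm long, beyond the rack. Leave it alone.
- wire_brush: Loose brush lying on the bench, 200 mm long, between rack and robot. Leave it alone.
- wax_tin: Loose tin, 66 mm across, 55 mm high, standing on the bench. Leave it alone.

How it is judged:
At the end, for the whole second after the job is handed in: White die directly left of red (centres 28 to 35 mm apart); all five dies on the rack floor within 3 mm, upright within 0.07 rad, within 5 mm of the channel's middle line, between the end stops, at rest; white square to the rack within 0.12 rad (y of die_white in the frame of die_red between 0.028 and 0.035 m and angle between the x axis of die_white and the x axis of rack, either way round below 0.12 rad and z of die_red in the frame of rack between 0.005 and 0.011 m and angle between each of die_red, die_blue, die_yellow, die_green, die_white's own z axis and vertical below 0.07 rad and x of die_red in the frame of rack between -0.005 and 0.005 m and y of die_red in the frame of rack between -0.089 and 0.089 m and linear speed of each of die_red, die_blue, die_yellow, die_green, die_white below 0.01 m/s and z of die_blue in the frame of rack between 0.005 and 0.011 m and x of die_blue in the frame of rack between -0.005 and 0.005 m and y of die_blue in the frame of rack between -0.089 and 0.089 m and z of die_yellow in the frame of rack between 0.005 and 0.011 m and x of die_yellow in the frame of rack between -0.005 and 0.005 m and y of die_yellow in the frame of rack between -0.089 and 0.089 m and z of die_green in the frame of rack between 0.005 and 0.011 m and x of die_green in the frame of rack between -0.005 and 0.005 m and y of die_green in the frame of rack between -0.089 and 0.089 m and z of die_white in the frame of rack between 0.005 and 0.011 m and x of die_white in the frame of rack between -0.005 and 0.005 m and y of die_white in the frame of rack between -0.089 and 0.089 m); the robot touches nothing.
It fails at once if one of the four racked dies is pressed against the rack or its end stops with more than 25 N (contact force between any of die_red, die_blue, die_yellow, die_green and rack above 25 N).
It fails at once if the white die is pressed against the rack with more than 40 N (contact force between die_white and rack above 40 N).
It fails at once if one of the four racked dies is lifted more than 15 mm off the rack floor or tipped more than 0.35 rad (z of any of die_red, die_blue, die_yellow, die_green in the frame of rack above 0.023 m or angle between any of die_red, die_blue, die_yellow, die_green's own z axis and vertical above 0.35 rad).
It fails at once if the hammer, brush or tin is moved more than 25 mm (distance of any of hammer, wire_brush, wax_tin from where it was at the start of the episode above 0.025 m).
It also fails if it takes over 59 s, if anything falls off the work surface, if the arm or the gripper's body presses on something with over 40 N, if the wrist force passes 120 N, or if a joint passes its speed limit or range.

## Working session

There is one attempt and no reset: what is moved stays moved. The work goes in short steps, Python scripts to look and compute and a shell command to move; the robot and the scene stay as the last step left them, time stands still between calls to the robot, and variables do not carry over. Pictures are saved under pics/ and viewed, at most 10 in all, crops included, and the job is handed in when it is done.

```bash
mkdir -p pics
python3 - <<'E'
from workcell import bot
import cv2,numpy as np
s=bot.observe();print(s,bot.tip_reach)
for n in("top","scene"):
    p=bot.grab_frame(n);cv2.imwrite(f"pics/a_{n}.png",p["img"][:,:,::-1])
    print(n,p["intrinsics"].round(1).tolist(),p["R"].round(4).tolist(),p["t"].round(4).tolist())
    for q in["rack","die_red","die_blue","die_yellow","die_green","die_white","hammer","wire_brush","wax_tin"]:
        r=bot.spot_point(q,p);print(q,[(x["xyz"] if isinstance(x["xyz"],list) else np.round(x["xyz"],4).tolist(),round(x["conf"],2)) for x in r[:2]])
E
```

```text
{'clock': 0.0, 'qpos': array([-1.21919051,  0.5220266 , -0.03633357,  1.5999967 ,  0.02120574,
        1.02110079, -0.11277557]), 'qd': array([-0.00075641, -0.00079885,  0.00068314, -0.00176076,  0.00079726,
       -0.00136731, -0.00083951]), 'joint_efforts': array([-1.20758928e-04, -9.27100396e+01,  1.98000446e+00, -3.69920218e+01,
        1.78606447e-02,  8.35432496e-03, -3.20570621e-05]), 'position': array([0.25580316, 0.56997686, 0.30332182]), 'tool_rot': array([-3.14044947e+00,  8.35988546e-05,  2.71980949e+00]), 'force': array([ 0.40219514, -0.31684121,  0.52522488]), 'moment': array([ 0.05552069,  0.01634363, -0.00059547]), 'finger_force': 0.0, 'grip_width': 0.08539977574781911} 0.0726
top [[515.8, 0.0, 274.5], [0.0, 515.8, 205.1], [0.0, 0.0, 1.0]] [[0.0015, -0.9999, -0.0162], [-0.9848, 0.0013, -0.174], [0.174, 0.0162, -0.9846]] [0.0546, 0.5367, 0.9059]
rack []
die_red [([0.4994, -0.0086, 0.0076], 0.77), ([0.7066, 0.1829, -0.0018], 0.46)]
die_blue [([0.5196, -0.0742, 0.0091], 0.82)]
die_yellow [([0.4898, 0.0155, 0.0089], 0.7)]
die_green [([0.5133, -0.0467, 0.007], 0.8)]
die_wh
[... 216 characters left out ...]
.9, 0.0, 283.6], [0.0, 538.9, 208.5], [0.0, 0.0, 1.0]] [[-0.1134, 0.9935, 0.0104], [0.779, 0.0954, -0.6197], [-0.6166, -0.0621, -0.7848]] [0.0398, -0.4093, 1.353]
rack [([0.5051, -0.0261, -0.0002], 0.98), ([0.7024, 0.1858, -0.0009], 0.2)]
die_red [([0.5024, -0.0127, 0.0075], 0.88)]
die_blue [([0.5216, -0.0758, 0.0066], 0.82), ([0.3689, 0.0776, -0.0006], 0.47)]
die_yellow [([0.4923, 0.0186, 0.0107], 0.78)]
die_green [([0.5098, -0.0438, 0.0065], 0.65), ([0.5521, 0.236, 0.0014], 0.64)]
die_white [([0.5506, 0.236, 0.0017], 0.88)]
hammer [([0.7387, -0.1953, -0.0029], 0.79)]
wire_brush [([0.3706, 0.0754, -0.0023], 0.78), ([0.5206, -0.0754, 0.0084], 0.18)]
wax_tin [([0.7018, 0.1877, 0.0014], 0.58)]
```

View pics/a_top.png

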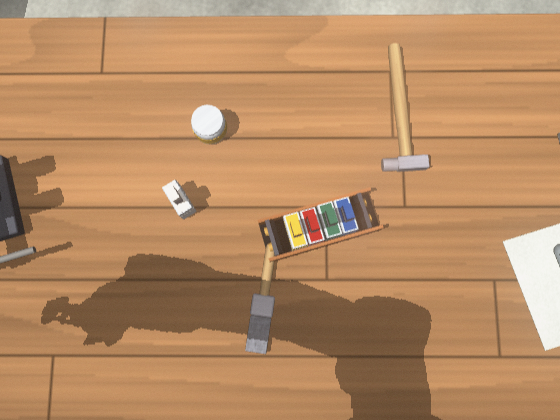

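View pics/a_scene.png

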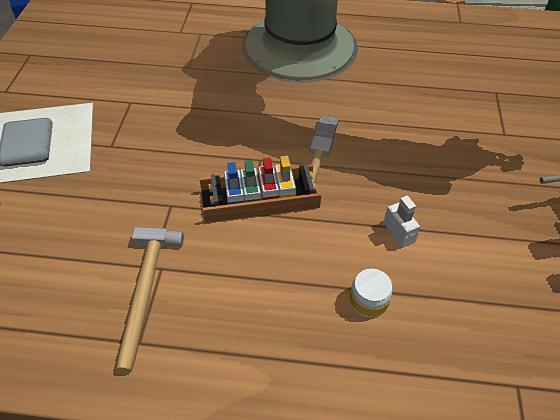

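The top view shows, from left to right in the row, yellow (295,230), red (313,225), green (330,218) and blue (346,214). The gap is needed between yellow and red. White is at (178,198), the tin at (208,124), the brush handle near (268,265) and the hammer at (405,160). I'll measure more finely on an enlarged crop.

Run:
```python
from workcell import bot
import cv2,numpy as np
p=bot.grab_frame("top");im=p["img"]
np.save("top.npy",im)
a=cv2.resize(im[175:270,245:395],None,fx=5,fy=5,interpolation=cv2.INTER_CUBIC)[:,:,::-1]
b=cv2.resize(im[170:225,150:210],None,fx=2,fy=2,interpolation=cv2.INTER_CUBIC)
cv2.imwrite("pics/b.png",a)
b=cv2.resize(im[170:225,150:210],None,fx=8,fy=8,interpolation=cv2.INTER_CUBIC)[:,:,::-1]
cv2.imwrite("pics/c.png",b)
```

```text
(no output)
```

View pics/b.png

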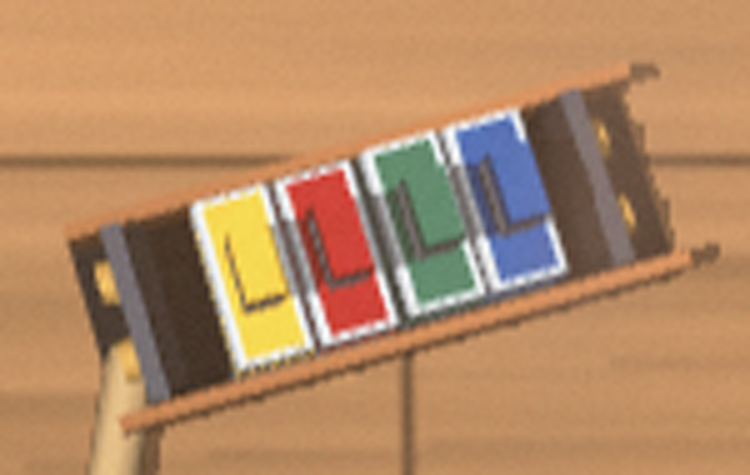

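View pics/c.png

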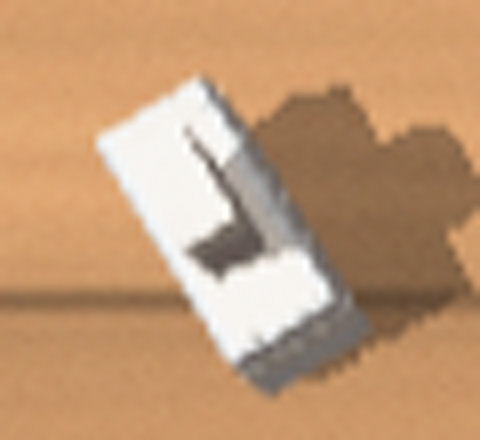

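The crops show the dies' top faces clearly, with the left stop's inner top edge at crop (122,222)-(170,398) and the right one's at (558,95)-(612,265). White is turned further than the rack. Next I convert the corners to world positions.

```bash
cat > h.py <<'E'
from workcell import bot
import numpy as np
def w(p,uv,z):
    uv=np.atleast_2d(np.array(uv,float));K=p["intrinsics"];R=p["R"];t=p["t"]
    d=np.c_[uv,np.ones(len(uv))]@np.linalg.inv(K).T@R; c=-R.T@t
    return c+d*((z-c[2])/d[:,2])[:,None]
def crop(pts,f,u,v): return (np.array(pts)+.5)/f-.5+[u,v]
E
python3 - <<'E'
from h import *
p=bot.grab_frame("top")
D=dict(y=[(195,208),(268,185),(312,348),(240,368)],r=[(278,180),(348,160),(395,328),(325,348)],g=[(363,152),(435,130),(483,295),(415,318)],b=[(447,130),(518,110),(567,270),(497,290)])
C={}
for k,v in D.items():
    X=w(p,crop(v,5,245,175),.058)[:,:2];C[k]=X.mean(0);l=(X[0]+X[1]-X[2]-X[3])/2;s=(X[0]+X[3]-X[1]-X[2])/2
    print(k,C[k].round(4),"len",np.hypot(*l).round(4),np.hypot(*s).round(4),"yaw",np.arctan2(l[1],l[0]).round(3))
X=w(p,crop([(97,140),(200,77),(335,300),(238,362)],8,150,170),.05)[:,:2];l=(X[0]+X[1]-X[2]-X[3])/2;s=(X[0]+X[3]-X[1]-X[2])/2
print("w",X.mean(0).round(4),np.hypot(*l),np.hypot(*s),"yaw",np.arctan2(l[1],l[0]),np.arctan2(-s[0],s[1]))
for n,a in(("far",[(65,232),(630,70)]),("near",[(125,425),(700,258)])):
    X=w(p,crop(a,5,245,175),.038)[:,:2];d=X[0]-X[1];print(n,X.round(4).tolist(),np.arctan2(-d[0],d[1]),np.hypot(*d))
S=w(p,crop([(122,222),(170,398),(558,95),(612,265)],5,245,175),.05)[:,:2]
ps=.285;ey=np.array([-np.sin(ps),np.cos(ps)]);ex=np.array([np.cos(ps),np.sin(ps)])
print("rowdir",np.arctan2(*( (C['y']-C['b'])*[-1,1])))
for k in C:print(k,"along",(C[k]@ey).round(4),"across",(C[k]@ex).round(4))
print("stops",(S@ey).round(4))
E
```

```text
y [0.489  0.0167] len 0.061 0.0274 yaw 0.262
r [ 0.4975 -0.0133] len 0.0636 0.0265 yaw 0.26
g [ 0.5086 -0.0452] len 0.0631 0.0268 yaw 0.274
b [ 0.5172 -0.0755] len 0.0612 0.0268 yaw 0.275
w [0.5518 0.236 ] 0.06255752217983832 0.0270928313307425 yaw 0.5728512231789823 0.5742639360999308
far [[0.5084, 0.0862], [0.5694, -0.125]] 0.28151082325209725 0.2198705082796023
near [[0.4369, 0.0637], [0.4985, -0.1486]] 0.2823682941694854 0.22104145313632337
rowdir 0.29690950265713567
y along -0.1215 across 0.474
r along -0.1527 across 0.4737
g along -0.1863 across 0.4753
b along -0.2179 across 0.4751
stops [-0.0814 -0.0802 -0.249  -0.2485]
```

```bash
cat >> h.py <<'E'
from scipy.spatial.transform import Rotation as Ro
PS=.284;EY=np.array([-np.sin(PS),np.cos(PS)]);EX=np.array([np.cos(PS),np.sin(PS)])
def ra(across,along): return across*EX+along*EY
def plan(xyz,yaw,n):
    """print n tool-frame rows from the measured pose to the target (straight line, even turn)"""
    s=bot.observe();R=Ro.from_euler("xyz",s["tool_rot"]);d=(np.array(xyz)-s["position"])/n*1000
    w=(R.inv()*Ro.from_euler("xyz",[np.pi,0,yaw])).as_rotvec()/n
    for i in range(n):
        print(np.r_[R.inv().apply(d).round(1),w.round(4)].tolist()); R=R*Ro.from_rotvec(w)
def st():
    s=bot.observe();P=s["position"];print("t",round(s["clock"],2),"z",P[2].round(4),"acr",(P[:2]@EX).round(4),"alo",(P[:2]@EY).round(4),"rpy",s["tool_rot"].round(3),"F acr/alo/z",(s["force"][:2]@EX).round(1),(s["force"][:2]@EY).round(1),s["force"][2].round(1),"grip",round(float(s["grip_width"]),4),s["finger_force"])
E
python3 -c "
from h import *
st();plan([*ra(.4743,-.152),.2],1.855,20)"
```

```text
t 1.1 z 0.3039 acr 0.4054 alo 0.4757 rpy [-3.142  0.     2.72 ] F acr/alo/z -0.3 -0.4 -0.1 grip 0.0854 0.0
[-23.0, -21.7, 5.2, -0.0, 0.0, 0.0432]
[-23.9, -20.6, 5.2, -0.0, 0.0, 0.0432]
[-24.8, -19.6, 5.2, -0.0, 0.0, 0.0432]
[-25.6, -18.5, 5.2, -0.0, 0.0, 0.0432]
[-26.4, -17.4, 5.2, -0.0, 0.0, 0.0432]
[-27.1, -16.2, 5.2, -0.0, 0.0, 0.0432]
[-27.8, -15.0, 5.2, -0.0, 0.0, 0.0432]
[-28.4, -13.8, 5.2, -0.0, 0.0, 0.0432]
[-29.0, -12.6, 5.2, -0.0, 0.0, 0.0432]
[-29.5, -11.3, 5.2, -0.0, 0.0, 0.0432]
[-29.9, -10.0, 5.2, -0.0, 0.0, 0.0432]
[-30.3, -8.7, 5.2, -0.0, 0.0, 0.0432]
[-30.7, -7.4, 5.2, -0.0, 0.0, 0.0432]
[-31.0, -6.1, 5.2, -0.0, 0.0, 0.0432]
[-31.2, -4.7, 5.2, -0.0, 0.0, 0.0432]
[-31.4, -3.4, 5.2, -0.0, 0.0, 0.0432]
[-31.5, -2.0, 5.2, -0.0, 0.0, 0.0432]
[-31.6, -0.7, 5.2, -0.0, 0.0, 0.0432]
[-31.6, 0.7, 5.2, -0.0, 0.0, 0.0432]
[-31.5, 2.1, 5.2, -0.0, 0.0, 0.0432]
```

```bash
python3 -m jog '[[[-23,-22,5,0,0,0.043,0.6],[-24,-21,5,0,0,0.043,0.6],[-25,-20,5,0,0,0.043,0.6],[-26,-18,5,0,0,0.043,0.6],[-26,-17,5,0,0,0.043,0.6]]]' >/dev/null
python3 -m jog '[[[-27,-16,5,0,0,0.043,0.6],[-28,-15,5,0,0,0.043,0.6],[-28,-14,5,0,0,0.043,0.6],[-29,-13,5,0,0,0.043,0.6],[-30,-11,5,0,0,0.043,0.6]]]' >/dev/null
python3 -m jog '[[[-30,-10,5,0,0,0.043,0.6],[-30,-9,5,0,0,0.043,0.6],[-31,-7,5,0,0,0.043,0.6],[-31,-6,5,0,0,0.043,0.6],[-31,-5,5,0,0,0.043,0.6]]]' >/dev/null
python3 -m jog '[[[-31,-3,5,0,0,0.043,0.6],[-31,-2,5,0,0,0.043,0.6],[-32,0,5,0,0,0.043,0.6],[-32,0,5,0,0,0.043,0.6],[-30,2,5,0,0,0.043,0.6]]]'
python3 -c "
from h import *
st();plan([*ra(.4743,-.152),.138],1.855,3)"
```

```text
clock: 3.1
position: [0.4997, -0.0129, 0.2038]
tool_rot: [3.141, 0.0, 1.858]
force: [0.3, 0.6, -0.3]
grip_width: 0.0511
finger_force: 0.0
t 3.1 z 0.2038 acr 0.4761 alo -0.1524 rpy [3.141 0.    1.858] F acr/alo/z 0.5 0.5 -0.3 grip 0.0511 0.0
[0.1, -0.6, 21.9, 0.0001, 0.0, 0.0009]
[0.1, -0.6, 21.9, 0.0001, 0.0, 0.0009]
[0.1, -0.6, 21.9, 0.0001, 0.0, 0.0009]
```

```bash
python3 -m jog '[[[0,-1,20,0,0,0.003,0.6],[0,-1,20,0,0,0,0.6],[0,0,16,0,0,0,0.6],[0,0,10,0,0,0,0.6]]]' 25 >/dev/null
python3 -c "
from h import *
st()"
python3 -m jog '[[[0,0,0,0,0,0,0.2],[0,0,0,0,0,0,0.2],[0,0,0,0,0,0,0.2],[0,0,0,0,0,0,0.2],[0,0,0,0,0,0,0.2]]]' 25 >/dev/null
python3 -c "
from h import *
st()"
```

```text
t 3.5 z 0.1369 acr 0.4738 alo -0.1509 rpy [-3.141 -0.     1.857] F acr/alo/z -0.8 0.6 -0.7 grip 0.0514 0.0
t 4.0 z 0.1383 acr 0.4742 alo -0.1509 rpy [3.141 0.    1.857] F acr/alo/z 1.3 0.1 -2.2 grip 0.0256 28.73650074005127
```

Gripped (25.6 mm). Next I drag right by about 9 mm, then creep.

```bash
python3 -m jog '[[[-2,0,0,0,0,0,0],[-2,0,0,0,0,0,0],[-2,0,0,0,0,0,0],[-1,0,0,0,0,0,0]]]' 25 >/dev/null
python3 -c "
from h import *
st()"
python3 -m jog '[[[-1,0,0,0,0,0,0],[0,0,0,0,0,0,0]]]' >/dev/null
python3 -c "
from h import *
st()"
```

```text
t 4.4 z 0.138 acr 0.4742 alo -0.1581 rpy [ 3.141 -0.     1.857] F acr/alo/z 1.6 2.2 3.5 grip 0.0256 29.286291897296906
t 4.6 z 0.138 acr 0.4742 alo -0.159 rpy [3.141 0.    1.857] F acr/alo/z 1.8 1.7 3.9 grip 0.0255 29.48809415102005
```

```bash
python3 -m jog '[[[-0.8,0,0,0,0,0,0],[0,0,0,0,0,0,0]]]' >/dev/null
python3 -c "
from h import *
st()"
python3 -m jog '[[[-0.8,0,0,0,0,0,0],[0,0,0,0,0,0,0]]]' >/dev/null
python3 -c "
from h import *
st()"
```

```text
t 4.8 z 0.138 acr 0.4742 alo -0.1598 rpy [3.141 0.    1.857] F acr/alo/z 1.9 2.7 3.5 grip 0.0253 29.557073414325714
t 5.0 z 0.138 acr 0.4742 alo -0.1606 rpy [3.141 0.    1.857] F acr/alo/z 3.1 2.8 5.0 grip 0.0256 29.59118664264679
```

```bash
for i in 1; do python3 -m jog '[[[-0.8,0,0,0,0,0,0],[0,0,0,0,0,0,0]]]' >/dev/null
python3 -c "
from h import *
st()"; done
python3 -m jog '[[[-0.7,0,0,0,0,0,0],[0,0,0,0,0,0,0]]]' >/dev/null
python3 -c "
from h import *
st()"
```

```text
t 5.2 z 0.138 acr 0.4742 alo -0.1614 rpy [3.141 0.    1.857] F acr/alo/z 2.8 2.9 4.7 grip 0.0253 29.601616859436035
t 5.4 z 0.138 acr 0.4742 alo -0.1621 rpy [3.141 0.    1.857] F acr/alo/z 4.7 2.4 4.9 grip 0.0254 29.59680050611496
```

```bash
python3 -m jog '[[[-0.6,0,0,0,0,0,0],[0,0,0,0,0,0,0]]]' >/dev/null
python3 -c "
from h import *
st()"
```

```text
t 5.6 z 0.138 acr 0.4742 alo -0.1626 rpy [3.141 0.    1.857] F acr/alo/z 3.5 3.8 5.2 grip 0.0257 29.600587785243988
```

```bash
python3 -m jog '[[[-0.6,0.3,-0.1,0,0,0,0],[0,0,0,0,0,0,0]]]' >/dev/null
python3 -c "
from h import *
st()"
python3 -m jog '[[[-0.5,0,0,0,0,0,0],[0,0,0,0,0,0,0]]]' >/dev/null
python3 -c "
from h import *
st()"
```

```text
t 5.8 z 0.138 acr 0.4743 alo -0.1633 rpy [-3.141  0.     1.857] F acr/alo/z 2.9 2.2 4.6 grip 0.0255 29.600825607776642
t 6.0 z 0.138 acr 0.4742 alo -0.1638 rpy [-3.141  0.     1.857] F acr/alo/z 1.9 2.2 3.7 grip 0.0256 29.564469158649445
```

```bash
python3 -m jog '[[[-0.5,0,0,0,0,0,0],[0,0,0,0,0,0,0]]]' >/dev/null
python3 -c "
from h import *
st()"
```

```text
t 6.2 z 0.138 acr 0.4743 alo -0.1643 rpy [-3.142  0.     1.857] F acr/alo/z 2.4 2.8 3.8 grip 0.0256 29.555132389068604
```

```bash
python3 -m jog '[[[-0.5,0,0,0,0,0,0],[0,0,0,0,0,0,0]]]' >/dev/null
python3 -c "
from h import *
st()"
python3 -m jog '[[[-0.4,0,0,0,0,0,0],[0,0,0,0,0,0,0]]]' >/dev/null
python3 -c "
from h import *
st()"
```

```text
t 6.4 z 0.138 acr 0.4743 alo -0.1646 rpy [-3.141 -0.     1.857] F acr/alo/z 1.5 4.2 5.1 grip 0.0255 29.632287919521332
t 6.6 z 0.138 acr 0.4743 alo -0.1648 rpy [-3.141e+00 -1.000e-03  1.857e+00] F acr/alo/z 2.0 6.3 5.3 grip 0.0257 29.69896674156189
```

```bash
python3 -m jog '[[[-0.4,0,0,0,0,0,0],[0,0,0,0,0,0,0]]]' >/dev/null
python3 -c "
from h import *
st()
import cv2
p=bot.grab_frame('top');cv2.imwrite('pics/d.png',cv2.resize(p['img'][170:270,230:390],None,fx=5,fy=5,interpolation=cv2.INTER_CUBIC)[:,:,::-1])"
```

```text
t 6.8 z 0.138 acr 0.4743 alo -0.1649 rpy [-3.141e+00 -1.000e-03  1.857e+00] F acr/alo/z 2.0 8.8 5.8 grip 0.0256 29.798927307128906
```

View pics/d.png

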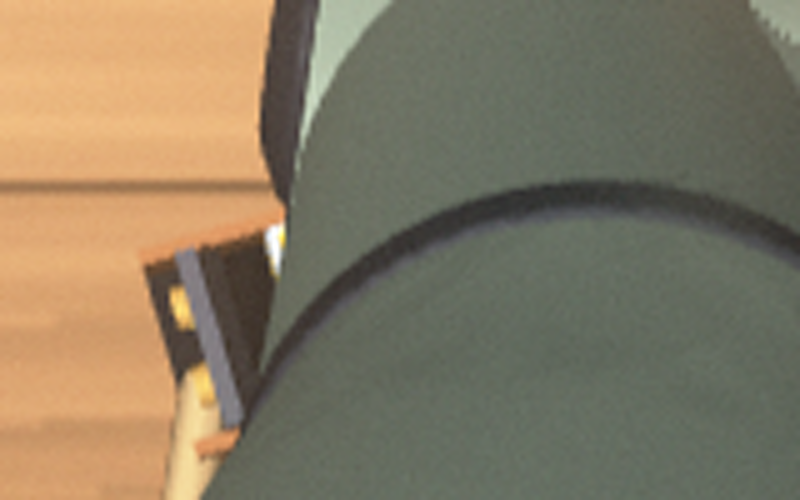

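The view is blocked by the arm, with only the left stop and yellow's corner visible. The force shows that the right stop was reached at TCP along = −0.1647. I'll relax, release and go to yellow.

```bash
python3 -m jog '[[[0.6,0,0,0,0,0,0],[0,0,0,0,0,0,0.6],[0,0,0,0,0,0,0.6],[0,0,0,0,0,0,0.6]]]' >/dev/null
python3 -c "
from h import *
st()"
python3 -m jog '[[[0,0,-20,0,0,0,0.6],[0,0,-25,0,0,0,0.6],[22,0,0,0,0,0,0.6],[22,0,0,0,0,0,0.6],[0,0,0,0,0,0,0.6]]]' >/dev/null
python3 -c "
from h import *
st()"
```

```text
t 7.25 z 0.1378 acr 0.474 alo -0.1652 rpy [-3.141  0.     1.856] F acr/alo/z 0.7 1.0 0.4 grip 0.051 0.0
t 7.75 z 0.183 acr 0.4742 alo -0.1186 rpy [-3.141e+00 -1.000e-03  1.860e+00] F acr/alo/z -0.7 -0.8 -0.3 grip 0.051 0.0
```

```bash
python3 -m jog '[[[-2,0,20,0,0,0.003,0.6],[0,0,20,0,0,0,0.6],[0,0,5,0,0,0,0.6],[0,0,0,0,0,0,0.2],[0,0,0,0,0,0,0.2]]]' 25 >/dev/null
python3 -m jog '[[[0,0,0,0,0,0,0.2],[0,0,0,0,0,0,0.2],[0,0,0,0,0,0,0.2]]]' 25 >/dev/null
python3 -c "
from h import *
st()"
python3 -m jog '[[[3,0,0,0,0,0,0],[3,0,0,0,0,0,0],[3,0,0,0,0,0,0],[0,0,0,0,0,0,0]]]' >/dev/null
python3 -c "
from h import *
st()"
```

```text
t 8.55 z 0.1384 acr 0.4745 alo -0.123 rpy [3.141 0.    1.854] F acr/alo/z -0.0 -1.8 1.8 grip 0.0258 28.92229914665222
t 8.95 z 0.1382 acr 0.4745 alo -0.1133 rpy [ 3.141 -0.     1.854] F acr/alo/z -0.3 0.8 6.2 grip 0.0254 29.52349841594696
```

```bash
python3 -m jog '[[[2,0,0,0,0,0,0],[2,0,0,0,0,0,0],[1,0,0,0,0,0,0],[0,0,0,0,0,0,0]]]' >/dev/null
python3 -c "
from h import *
st()"
python3 -m jog '[[[0.8,0,0,0,0,0,0],[0,0,0,0,0,0,0]]]' >/dev/null
python3 -c "
from h import *
st()"
```

```text
t 9.35 z 0.1382 acr 0.4745 alo -0.1086 rpy [3.141 0.    1.854] F acr/alo/z 0.3 -0.2 5.2 grip 0.025 29.4574972987175
t 9.55 z 0.1382 acr 0.4745 alo -0.1079 rpy [3.141 0.    1.854] F acr/alo/z -0.4 -1.3 5.6 grip 0.0258 29.455975592136383
```

```bash
python3 -m jog '[[[0.8,0,0,0,0,0,0],[0,0,0,0,0,0,0]]]' >/dev/null
python3 -c "
from h import *
st()"
python3 -m jog '[[[0.6,0,0,0,0,0,0],[0,0,0,0,0,0,0]]]' >/dev/null
python3 -c "
from h import *
st()"
```

```text
t 9.75 z 0.1382 acr 0.4744 alo -0.1071 rpy [3.141 0.    1.854] F acr/alo/z -0.5 -0.9 5.5 grip 0.0257 29.455212950706482
t 9.95 z 0.1382 acr 0.4744 alo -0.1065 rpy [3.141 0.    1.854] F acr/alo/z 0.4 -1.8 6.3 grip 0.0255 29.45553034543991
```

```bash
python3 -m jog '[[[0.5,0,0,0,0,0,0],[0,0,0,0,0,0,0]]]' >/dev/null
python3 -c "
from h import *
st()"
```

```text
t 10.15 z 0.1382 acr 0.4745 alo -0.106 rpy [3.141 0.    1.854] F acr/alo/z 0.5 -0.4 4.5 grip 0.0256 29.45488214492798
```

```bash
python3 -m jog '[[[0.5,0,0,0,0,0,0],[0,0,0,0,0,0,0]]]' >/dev/null
python3 -c "
from h import *
st()"
python3 -m jog '[[[0.5,0,0,0,0,0,0],[0,0,0,0,0,0,0]]]' >/dev/null
python3 -c "
from h import *
st()"
```

```text
t 10.35 z 0.1382 acr 0.4745 alo -0.1055 rpy [3.141 0.    1.854] F acr/alo/z -0.8 -0.6 5.7 grip 0.0254 29.453004598617554
t 10.55 z 0.1382 acr 0.4745 alo -0.1052 rpy [3.141 0.    1.854] F acr/alo/z -0.1 -3.5 5.0 grip 0.025 29.421265125274658
```

```bash
python3 -m jog '[[[0.5,0,0,0,0,0,0],[0,0,0,0,0,0,0]]]' >/dev/null
python3 -c "
from h import *
st()"
```

```text
t 10.75 z 0.1382 acr 0.4744 alo -0.105 rpy [3.141e+00 1.000e-03 1.853e+00] F acr/alo/z -0.0 -5.2 4.9 grip 0.0256 29.398742616176605
```

```bash
python3 -m jog '[[[0.5,0,0,0,0,0,0],[0,0,0,0,0,0,0]]]' >/dev/null
python3 -c "
from h import *
st()"
```

```text
t 10.95 z 0.1382 acr 0.4744 alo -0.1048 rpy [3.141e+00 1.000e-03 1.853e+00] F acr/alo/z -0.5 -7.1 5.0 grip 0.0252 29.393952190876007
```

```bash
python3 -m jog '[[[0.5,0,0,0,0,0,0],[0,0,0,0,0,0,0]]]' >/dev/null
python3 -c "
from h import *
st()"
```

```text
t 11.15 z 0.1382 acr 0.4744 alo -0.1044 rpy [3.141e+00 1.000e-03 1.853e+00] F acr/alo/z 0.4 -8.5 7.0 grip 0.0252 29.55159991979599
```

```bash
python3 -m jog '[[[-0.6,0,0,0,0,0,0],[0,0,0,0,0,0,0.6],[0,0,0,0,0,0,0.6],[0,0,0,0,0,0,0.6]]]' >/dev/null
python3 -m jog '[[[0,0,-20,0,0,0,0.6],[0,0,-30,0,0,0,0.6],[0,0,0,0,0,0,0.6]]]' >/dev/null
python3 -c "
from h import *
st();plan([.5517,.236,.19],2.144,8)"
```

```text
t 11.85 z 0.1906 acr 0.4753 alo -0.1044 rpy [3.138 0.    1.854] F acr/alo/z 0.3 0.1 -0.8 grip 0.0511 0.0
[22.1, 15.0, 0.1, 0.0005, 0.0001, -0.0363]
[21.5, 15.8, 0.1, 0.0005, 0.0001, -0.0363]
[20.9, 16.6, 0.1, 0.0005, 0.0001, -0.0363]
[20.3, 17.3, 0.1, 0.0005, 0.0001, -0.0363]
[19.7, 18.1, 0.1, 0.0005, 0.0001, -0.0363]
[19.0, 18.8, 0.1, 0.0005, 0.0001, -0.0363]
[18.3, 19.4, 0.1, 0.0005, 0.0001, -0.0363]
[17.6, 20.1, 0.1, 0.0005, 0.0001, -0.0363]
```

```bash
python3 -m jog '[[[22,15,0,0,0,-0.036,0.6],[21.5,16,0,0,0,-0.036,0.6],[21,16.5,0,0,0,-0.036,0.6],[20,17,0,0,0,-0.036,0.6],[20,18,0,0,0,-0.036,0.6]]]' >/dev/null
python3 -m jog '[[[19,19,0,0,0,-0.036,0.6],[18,19.5,0,0,0,-0.036,0.6],[18,20,0,0,0,-0.036,0.6],[0,0,0,0,0,0,0.6]]]' >/dev/null
python3 -c "
from h import *
st();plan([.5517,.236,.13],2.144,3)
import cv2
p=bot.grab_frame('top');
# rack picture while the arm is away
a=p['img'][170:270,230:390]
cv2.imwrite('pics/e.png',cv2.resize(a,None,fx=5,fy=5,interpolation=cv2.INTER_CUBIC)[:,:,::-1])"
```

```text
t 12.75 z 0.1872 acr 0.5956 alo 0.0758 rpy [ 3.141e+00 -1.000e-03  2.147e+00] F acr/alo/z -0.2 0.3 -0.8 grip 0.0514 0.0
[-1.3, -0.4, 19.1, 0.0002, -0.0005, 0.001]
[-1.3, -0.3, 19.1, 0.0002, -0.0005, 0.001]
[-1.3, -0.3, 19.1, 0.0002, -0.0005, 0.001]
```

View pics/e.png

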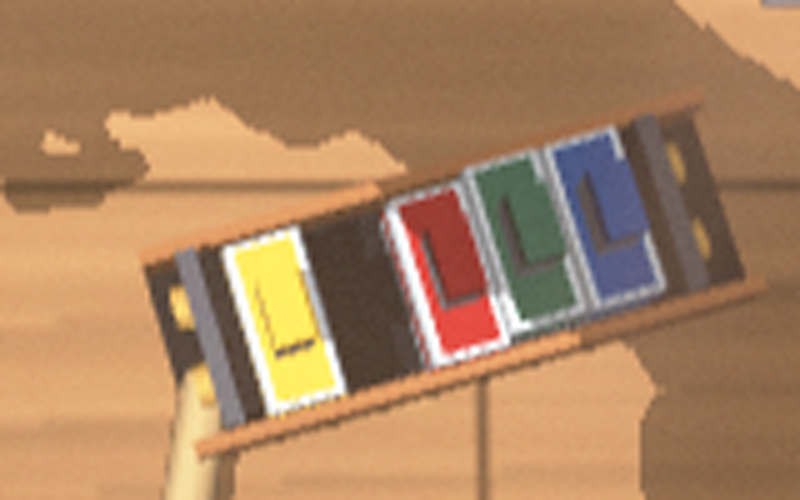

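The picture shows the gap open between yellow (about 285,320) and red (about 448,275), with green and blue packed right. Next I compute the gap centre and grasp white.

```bash
python3 - <<'E'
from h import *
p=bot.grab_frame("top")
for v in ([(223,247),(300,230),(345,395),(268,415)],[(388,207),(462,185),(508,345),(432,367)]):
    X=w(p,crop(v,5,230,170),.058)[:,:2];c=X.mean(0);print("acr",c@EX,"alo",c@EY)
E
python3 -m jog '[[[-2,-0.5,20,0,0,0.003,0.6],[-1,-0.5,20,0,0,0,0.6],[-1,0,17,0,0,0,0.6],[0,0,0,0,0,0,0.6]]]' 50 >/dev/null
python3 -c "
from h import *
st();print(bot.observe()['position'])"
python3 -m jog '[[[0,0,0,0,0,0,0.1],[0,0,0,0,0,0,0.1],[0,0,0,0,0,0,0.1],[0,0,0,0,0,0,0.1],[0,0,0,0,0,0,0]]]' 50 >/dev/null
python3 -c "
from h import *
st();print(bot.observe()['position'])"
```

```text
acr 0.4718586648066078 alo -0.10341915291870232
acr 0.47121743707813496 alo -0.16501762780504564
t 13.25 z 0.129 acr 0.5934 alo 0.0668 rpy [-3.138  0.     2.137] F acr/alo/z -0.8 -0.7 -0.0 grip 0.0516 0.0
[0.55089741 0.23035076 0.1290122 ]
t 13.75 z 0.1321 acr 0.5953 alo 0.0678 rpy [3.14  0.    2.139] F acr/alo/z -1.3 -1.4 7.9 grip 0.0253 50.40404498577118
[0.55242312 0.23192086 0.1320882 ]
```

```bash
python3 -m jog '[[[0,0,-15,0,0,0,0],[0,0,-30,0,0,0,0],[0,0,-40,0,0,0,0],[0,0,-35,0,0,0,0],[0,0,0,0,0,0,0]]]' >/dev/null
python3 -c "
from h import *
st();plan([*ra(.4745,-.138),.25],1.855,10)"
```

```text
t 14.25 z 0.2567 acr 0.5963 alo 0.0681 rpy [3.134 0.    2.138] F acr/alo/z 0.7 0.0 -2.3 grip 0.0249 49.90930259227753
[-16.4, -17.5, 0.5, 0.0007, -0.0001, 0.0283]
[-16.9, -17.0, 0.6, 0.0007, -0.0001, 0.0283]
[-17.3, -16.5, 0.6, 0.0007, -0.0001, 0.0283]
[-17.8, -16.0, 0.6, 0.0007, -0.0001, 0.0283]
[-18.2, -15.5, 0.6, 0.0007, -0.0001, 0.0283]
[-18.7, -15.0, 0.6, 0.0007, -0.0001, 0.0283]
[-19.1, -14.4, 0.6, 0.0007, -0.0001, 0.0283]
[-19.5, -13.9, 0.6, 0.0007, -0.0001, 0.0283]
[-19.9, -13.3, 0.6, 0.0007, -0.0001, 0.0283]
[-20.3, -12.8, 0.7, 0.0007, -0.0001, 0.0283]
```

```bash
python3 -m jog '[[[-16,-17.5,0.5,0,0,0.028,0],[-17,-17,0.6,0,0,0.028,0],[-17,-16.5,0.6,0,0,0.028,0],[-18,-16,0.6,0,0,0.028,0],[-18,-15.5,0.6,0,0,0.028,0]]]' >/dev/null
python3 -m jog '[[[-19,-15,0.6,0,0,0.028,0],[-19,-14.5,0.6,0,0,0.028,0],[-19.5,-14,0.6,0,0,0.028,0],[-20,-13,0.6,0,0,0.028,0],[-20,-13,0.6,0,0,0.028,0]]]' >/dev/null
python3 -m jog '[[[0,0,0,0,0,0,0],[0,0,0,0,0,0,0]]]' >/dev/null
python3 -c "
from h import *
st();plan([*ra(.4745,-.138),.215],1.855,1)
import cv2
p=bot.grab_frame('scene');np.savez('sc.npz',**{k:p[k] for k in('intrinsics','R','t')})
cv2.imwrite('pics/f.png',cv2.resize(p['img'][110:230,190:340],None,fx=5,fy=5,interpolation=cv2.INTER_CUBIC)[:,:,::-1])"
```

```text
t 15.45 z 0.2453 acr 0.4728 alo -0.1384 rpy [ 3.141 -0.     1.857] F acr/alo/z 0.8 1.1 -3.5 grip 0.0253 49.9083137512207
[0.4, 1.7, 30.3, 0.0002, -0.0001, 0.0025]
```

View pics/f.png

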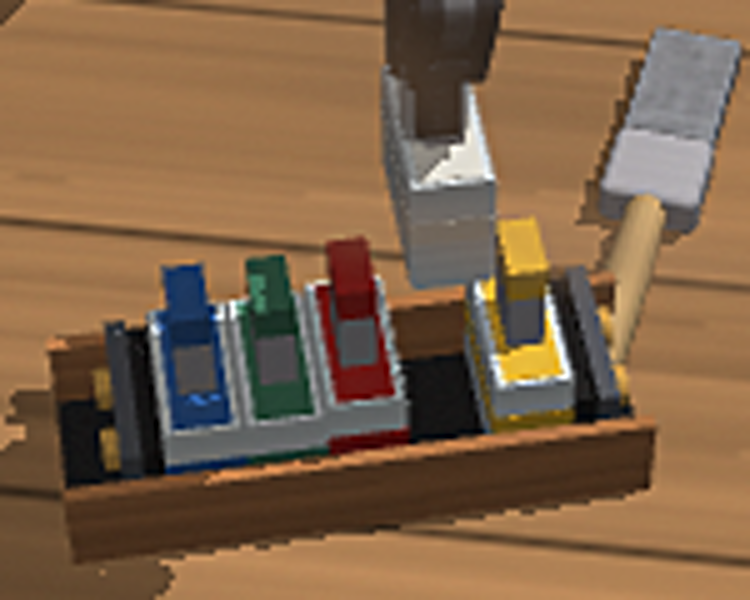

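White hangs above the gap with its front top edge at crop (410..497, 186). Yellow's is at (490..572, 390) and red's at (328..408, 400). I'll measure the offsets.

Run:
```python
from h import *
p=np.load("sc.npz")
for n,v,z in (("white top",[(410,190),(497,184)],.1632),("white chamfer",[(413,222),(496,217)],.1632-.003-.0),("white foot",[(413,288),(490,281)],.1132),("yellow",[(488,393),(573,386)],.058),("red",[(328,404),(408,398)],.058),("blue",[(165,437),(235,428)],.058)):
    X=w(p,crop(v,5,190,110),z)[:,:2];print(n,"acr",(X@EX).round(4),"alo",(X@EY).round(4),"mid",(X@EY).mean().round(4),np.ptp(X@EY).round(4))
```

```text
white top acr [0.503  0.5049] alo [-0.149  -0.1198] mid -0.1344 0.0292
white chamfer acr [0.515  0.5171] alo [-0.1499 -0.1222] mid -0.1361 0.0277
white foot acr [0.5015 0.5026] alo [-0.1481 -0.1209] mid -0.1345 0.0272
yellow acr [0.507  0.5087] alo [-0.1215 -0.0902] mid -0.1059 0.0313
red acr [0.5028 0.5047] alo [-0.1799 -0.1507] mid -0.1653 0.0292
blue acr [0.5088 0.5087] alo [-0.24   -0.2146] mid -0.2273 0.0253
```

White is within 1 mm of the gap middle, so I can descend.

```bash
python3 -m jog '[[[0,1,15,0,0,0.002,0],[0,0.7,15,0,0,0,0],[0,0,10,0,0,0,0],[0,0,5,0,0,0,0],[0,0,0,0,0,0,0]]]' >/dev/null
python3 -c "
from h import *
st();plan([*ra(.4745,-.1385),.19],1.855,1)"
```

```text
t 16.0 z 0.1997 acr 0.4748 alo -0.1376 rpy [-3.141 -0.     1.857] F acr/alo/z 0.1 0.8 -2.7 grip 0.0252 49.89675521850586
[-0.9, -0.3, 9.7, -0.0009, -0.0001, 0.0022]
```

```bash
python3 -m jog '[[[-0.7,-0.3,4,0,0,0.002,0],[0,0,3,0,0,0,0],[0,0,0,0,0,0,0]]]' >/dev/null
python3 -c "
from h import *
st()"
python3 -m jog '[[[0,0,2,0,0,0,0],[0,0,0,0,0,0,0]]]' >/dev/null
python3 -c "
from h import *
st()"
```

```text
t 16.3 z 0.193 acr 0.4745 alo -0.1385 rpy [-3.141 -0.     1.855] F acr/alo/z -0.0 -0.1 -2.1 grip 0.0253 49.89818036556244
t 16.5 z 0.191 acr 0.4745 alo -0.1385 rpy [-3.142 -0.     1.855] F acr/alo/z -0.3 0.2 -2.5 grip 0.0248 49.89881157875061
```

```bash
python3 -m jog '[[[0,0,2,0,0,0,0],[0,0,0,0,0,0,0]]]' >/dev/null
python3 -c "
from h import *
st()"
```

```text
t 16.7 z 0.1889 acr 0.4745 alo -0.1385 rpy [-3.141 -0.     1.855] F acr/alo/z -0.2 0.3 -3.0 grip 0.0251 49.89830553531647
```

```bash
python3 -m jog '[[[0,0,2,0,0,0,0],[0,0,0,0,0,0,0]]]' >/dev/null
python3 -c "
from h import *
st()"
```

```text
t 16.9 z 0.1869 acr 0.4745 alo -0.1385 rpy [-3.141 -0.     1.855] F acr/alo/z -0.1 -0.7 -1.8 grip 0.0248 49.89853262901306
```

```bash
python3 -m jog '[[[0,0,3,0,0,0,0],[0,0,0,0,0,0,0]]]' >/dev/null
python3 -c "
from h import *
st()"
python3 -m jog '[[[0,0,3,0,0,0,0],[0,0,0,0,0,0,0]]]' >/dev/null
python3 -c "
from h import *
st()"
```

```text
t 17.1 z 0.1838 acr 0.4745 alo -0.1385 rpy [-3.141 -0.     1.855] F acr/alo/z -0.7 -0.2 -1.8 grip 0.0252 49.89854156970978
t 17.3 z 0.1808 acr 0.4744 alo -0.1385 rpy [-3.141 -0.     1.855] F acr/alo/z 0.2 -0.7 -2.3 grip 0.025 49.89820897579193
```

```bash
python3 -m jog '[[[0,0,4,0,0,0,0],[0,0,0,0,0,0,0]]]' >/dev/null
python3 -c "
from h import *
st()"
```

```text
t 17.5 z 0.1767 acr 0.4744 alo -0.1384 rpy [-3.141 -0.     1.855] F acr/alo/z 0.4 -1.3 -3.0 grip 0.0255 49.894779324531555
```

```bash
python3 -m jog '[[[0,0,4,0,0,0,0],[0,0,0,0,0,0,0]]]' >/dev/null
python3 -c "
from h import *
st()"
```

```text
t 17.7 z 0.1727 acr 0.4744 alo -0.1385 rpy [-3.141 -0.     1.855] F acr/alo/z -0.7 0.4 -3.3 grip 0.0252 49.89445745944977
```

Sliding freely. I'll continue to near the floor (home at about z = 0.140).

```bash
python3 -m jog '[[[0,0,4,0,0,0,0],[0,0,4,0,0,0,0],[0,0,0,0,0,0,0]]]' >/dev/null
python3 -c "
from h import *
st()"
python3 -m jog '[[[0,0,4,0,0,0,0],[0,0,4,0,0,0,0],[0,0,0,0,0,0,0]]]' >/dev/null
python3 -c "
from h import *
st()"
```

```text
t 18.0 z 0.1645 acr 0.4744 alo -0.1385 rpy [-3.141 -0.     1.855] F acr/alo/z 0.0 0.4 -3.3 grip 0.025 49.89254593849182
t 18.3 z 0.1566 acr 0.4744 alo -0.1385 rpy [-3.141 -0.     1.855] F acr/alo/z -0.6 0.2 -1.8 grip 0.025 49.921494126319885
```

```bash
python3 -m jog '[[[0,0,4,0,0,0,0],[0,0,4,0,0,0,0],[0,0,3,0,0,0,0],[0,0,0,0,0,0,0]]]' >/dev/null
python3 -c "
from h import *
st()"
```

```text
t 18.7 z 0.1456 acr 0.4744 alo -0.1385 rpy [-3.141 -0.     1.855] F acr/alo/z -0.5 0.1 -2.4 grip 0.0252 49.93257164955139
```

```bash
python3 -m jog '[[[0,0,2,0,0,0,0],[0,0,0,0,0,0,0]]]' >/dev/null
python3 -c "
from h import *
st()"
```

```text
t 18.9 z 0.144 acr 0.4745 alo -0.1385 rpy [-3.141 -0.     1.855] F acr/alo/z 0.1 0.3 -2.5 grip 0.025 49.943504333496094
```

```bash
python3 -m jog '[[[0,0,1.5,0,0,0,0],[0,0,0,0,0,0,0]]]' >/dev/null
python3 -c "
from h import *
st()"
python3 -m jog '[[[0,0,1,0,0,0,0],[0,0,0,0,0,0,0]]]' >/dev/null
python3 -c "
from h import *
st()"
```

```text
t 19.1 z 0.1425 acr 0.4745 alo -0.1385 rpy [-3.142 -0.     1.855] F acr/alo/z -0.4 0.6 -1.7 grip 0.0253 49.94685888290405
t 19.3 z 0.1415 acr 0.4745 alo -0.1385 rpy [-3.142 -0.     1.855] F acr/alo/z 0.2 0.9 -2.5 grip 0.0254 49.94643688201904
```

```bash
python3 -m jog '[[[0,0,0.8,0,0,0,0],[0,0,0,0,0,0,0]]]' >/dev/null
python3 -c "
from h import *
st()"
```

```text
t 19.5 z 0.1407 acr 0.4745 alo -0.1385 rpy [-3.142  0.     1.855] F acr/alo/z -0.0 0.4 -2.1 grip 0.0251 49.94697690010071
```

```bash
python3 -m jog '[[[0,0,0.5,0,0,0,0],[0,0,0,0,0,0,0]]]' >/dev/null
python3 -c "
from h import *
st()"
```

```text
t 19.7 z 0.1403 acr 0.4746 alo -0.1385 rpy [-3.142  0.     1.855] F acr/alo/z -0.1 -0.4 -2.4 grip 0.0254 49.9465674161911
```

```bash
python3 -m jog '[[[0,0,0.5,0,0,0,0],[0,0,0,0,0,0,0]]]' >/dev/null
python3 -c "
from h import *
st()"
python3 -m jog '[[[0,0,0.5,0,0,0,0],[0,0,0,0,0,0,0]]]' >/dev/null
python3 -c "
from h import *
st()"
```

```text
t 19.9 z 0.1397 acr 0.4745 alo -0.1385 rpy [-3.142  0.     1.855] F acr/alo/z 0.3 -0.1 -3.2 grip 0.0252 49.94668364524841
t 20.1 z 0.1393 acr 0.4746 alo -0.1385 rpy [ 3.142 -0.     1.855] F acr/alo/z -0.2 1.1 0.5 grip 0.0251 50.31731128692627
```

```bash
python3 -m jog '[[[0,0,0.4,0,0,0,0],[0,0,0,0,0,0,0]]]' >/dev/null
python3 -c "
from h import *
st()"
```

```text
t 20.3 z 0.1391 acr 0.4746 alo -0.1385 rpy [ 3.141 -0.     1.855] F acr/alo/z -1.7 1.2 5.8 grip 0.0253 50.96837818622589
```

The floor shows 8 N, so the die is home. I'll release and retreat to the left.

```bash
python3 -m jog '[[[0,0,-0.2,0,0,0,0],[0,0,0,0,0,0,0.6],[0,0,0,0,0,0,0.6],[0,0,0,0,0,0,0.6],[0,0,0,0,0,0,0.6]]]' >/dev/null
python3 -m jog '[[[0,0,-15,0,0,0,0.6],[0,0,-25,0,0,0,0.6],[0,0,-30,0,0,0,0.6],[20,0,-30,0,0,0,0.6],[40,10,0,0,0,0,0.6]]]' >/dev/null
python3 -m jog '[[[45,10,0,0,0,0,0.6],[45,10,0,0,0,0,0.6],[45,10,0,0,0,0,0.6],[0,0,0,0,0,0,0.6],[0,0,0,0,0,0,0.6]]]' >/dev/null
python3 - <<'E'
from h import *
import cv2
st()
c=[]
for n,(a,b,x,y) in dict(top=(170,270,230,390),scene=(110,230,190,340)).items():
    p=bot.grab_frame(n);c.append(cv2.resize(p['img'][a:b,x:y],(600,int(600*(b-a)/(y-x))),interpolation=cv2.INTER_CUBIC))
    for q in("red","white","yellow","green","blue"):
        r=bot.spot_point("die_"+q,p)
        if r:X=np.array(r[0]["xyz"]);print(n,q,(X[:2]@EX).round(4),(X[:2]@EY).round(4),X[2].round(4))
h=min(i.shape[0] for i in c)
cv2.imwrite("pics/g.png",cv2.resize(np.hstack([i[:h] for i in c]),(800,250))[:,:,::-1])
E
```

```text
t 21.8 z 0.2389 acr 0.5145 alo 0.0575 rpy [-3.141  0.     1.857] F acr/alo/z -0.5 -1.3 0.4 grip 0.0513 0.0
top red 0.4705 -0.1655 0.0087
top white 0.4764 -0.1362 0.0078
top yellow 0.7266 -0.0224 -0.0009
top green 0.4782 -0.1979 0.0076
top blue 0.4783 -0.2244 0.0109
scene red 0.4726 -0.1633 0.0109
scene white 0.4736 -0.1339 0.0069
scene green 0.4774 -0.1967 0.0058
scene blue 0.4812 -0.2221 0.012
```

View pics/g.png

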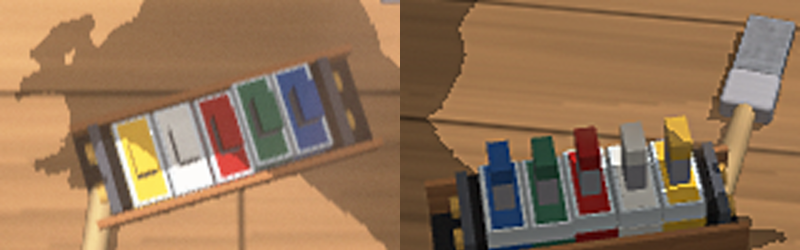

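Both views show yellow, white, red, green and blue standing in order, level and upright, with the robot clear.

```bash
python3 -c "
from workcell import bot
print(bot.job_done())"
```

```text
the job is handed in; nothing more can be done
None
```

The white die stands on the rack floor directly left of red, upright and released with the arm clear. I handed the job in at about 22 s; no verdict came back.

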